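# Free up the nail-clipper hanger on the cabinet-door track

## Task

On top of the open cabinet door, slide the hanger that carries the nail clipper along its track towards the steel clip until it binds at the tight spot against the clip, then back it off about 3 cm so that it runs free, and let go of it. Leave the tweezers' hanger where it is.

Things in the scene. Friction and masses are not known exactly. Their poses are not given: they have to be found in the camera images.
- clip_slide (a joint): Position of the nail-clipper hanger along its straight aluminium track (m). It grows towards the steel clip, which lies on this same track to the left of the hanger as the robot sees it; 0 is the far end of the travel, 0.14 is the tight spot where the hanger binds hard against the clip and goes no further. Between these it slides with about 1.5 N of friction and stays where it is left.
- clip_grip (a point): Centre (245 mm above counter) of the clipper hanger's grip: upright white fin, 12 mm thick (point x, across the track), 36 long (y, along it), 50 tall (z). It stands on a 34 x 40 mm saddle, top 25 mm below this point, on the track along the upper edge of the 200 mm high door. Its +y points to the steel clip, as the joint grows. An 80 mm nail clipper hangs below on the +x side, 45 mm out.
- pinch (a point): Top centre of the small steel clip that pinches the clipper's track, 14 mm along the track, 30 mm across, 4 mm higher than the track. When the hanger binds, the centre of its fin is 27 mm short of this point along the track. Axes as for clip_grip; the fin centre stands 29 mm higher than this point.
- tweezer_grip (a point): Centre of the other hanger's grip: a round upright white knob 22 mm in diameter and 50 mm tall on a similar saddle, with 100 mm steel tweezers hanging under it on the +x side. It runs on a track of its own, in line with the clipper's track on the same door edge, either to its left or its right; that track has a steel clip too. To be left alone.

How it is judged:
By the outcome, as a careful person would: the job done as asked, in the order asked, and still so for the second after the job is handed in, with the robot touching nothing.
It also fails if it takes over 32 s, if anything falls off the work surface, if the arm or the gripper's body presses on something with over 40 N, if the wrist force passes 120 N, or if a joint passes its speed limit or range.

## Robot

A 6-joint arm with a two-finger parallel gripper is mounted at the origin on the work surface. World frame = base frame: x ahead of the robot, y to its left, z up, the work surface at z = 0. Lengths are in m, angles in rad, forces in N, time in s.
With the tool pointing down it reaches from about 0.325 to 0.775 m from the base axis. Payload 5.5 kg.
Tool frame: the origin (TCP) lies at the centre of the arm's flange, where the gripper is bolted on; the fingertips stand 173 mm ahead of it and the grasp point (between the pads) lies 155 mm ahead of it (env.hold_point_z is the y of the grasp point in the tool frame, in m); y points along the fingers, z is the direction in which the jaws open and shut, and the axes are right-handed (so a half turn about y gives the same grasp; the last joint's range is limited). The gripper opens to 85 mm and grips with 20 to 120 N. Pads are 22 mm wide; open, the fingers measure 114 mm over their backs; the gripper's body (76 mm by 85 mm) begins 54 mm behind the grasp point. The pads swing forward as they close: fully open they stand 13 mm farther back than shut.
Start: joints at [-1.282, 0.091, 1.231, -0, 1.82, -0.057], TCP at [0.203, -0.564, 0.405] pointing down, gripper open.
Joint ranges: [-2.87, 2.87], [-0.86, 2.18], [0.17, 2.46], [-1.51, 4.65], [0.06, 2.69], [-2.65, 2.65]. Speed limits (rad/s): [2.57, 2.57, 3.01, 3.14, 3.14, 3.14].

## Interface

Orientations are given as a 3x3 rotation matrix whose columns are the frame's x, y, z axes.
In Python, from plant import env gives the robot as it stands.
- The arm moves only by the tool send_rows, never from a script. Its argument "moves" is a list of rows, each a list of 4 numbers: the shift along the world's x, y, z in m, then the turn about the world's z in rad. In form: [[x, y, z, roll], ...]. A call has 1 to 5 rows; each row shifts and turns the commanded pose from where the row before left it; what a row does not reach is not made up. A row lasts 1/10 s, in which the tool goes at most 50 mm and 8.59 degrees, less where a joint would pass 70% of its speed; a pose out of reach is approached as far as the arm can. A call with a gripper value outside its range is refused whole. "jaw" is the opening, from -1 (shut) to 1 (fully open), set as the call begins (left out, the last holds). The fingers move at their own pace and stop on an object; "force" is the grip in N (left out, the last holds). Time passes only in rows, so rows that do not move let the fingers close. It gives the time, the measured TCP pose, the force and the opening at its end, in the units of the state.
- env.get_obs(): the state, without advancing time (a new reading comes with each control period).
- env.grab_frame(name): name is "scene" or "top" or "wrist"; returns (picture, depth): 400x640x3 uint8, red, green, blue; 400x640 float32, m along the optical axis (not along the pixel's ray), 0 where there is no reading.
- env.camera_model(name): a dict with "mtx" (3x3 intrinsics, pixels), "rvec" (rotation vector, rad) and "tvec" (3), from world to camera coordinates, as OpenCV has them. Camera axes: x right, y down, z forward; pixel columns grow to the right and rows downward; lengths in m; the calibration is good to about 2 mm. A picture is of the moment at which its call begins: read the wrist's pose just before it. camera_model takes no time and is no camera call; for the wrist camera it gives the pose at the moment of the call.
- env.close_job(): hands the job in, once; it reports no verdict.
Trained networks look in the newest picture that a camera, given by its name, has taken for a name from the list of things; names that differ only in an ending like _2 or _b are one class to them, and where a whole thing is asked for, a point or a joint stands for the part that bears it (a point fixed in the world has none). Each returns a list of dicts, best first, with "conf" (0 to 1); they miss things now and then, are a little off and sometimes report something else, mostly with a low value. They report only what shows in the picture. A call takes as long as a camera call.
- env.find_in(camera, target): "location" ([x, y, z] in m, in world coordinates, good to about 4 mm: the middle of the surface that is visible of it).
- env.spot_point(camera, target): "location" ([x, y, z] in m, in world coordinates, good to about 4 mm: a listed point, or the origin of a listed thing).
The state is a dict: "clock": time; "q": joint angles; "joint_velocities": joint speeds; "joint_torque": joint torques, N m; "tool_pos": TCP position; "eef_rot": TCP orientation; "ft_force": force on the tool from outside, world axes, zero at the start; "wrist_torque": the same for the moment, N m; "width": opening from 0.0 (shut) to 1.0 (fully open).
Only numpy, scipy, OpenCV 4.12 (cv2) and the standard library are available. Lean on these libraries where they do the work, as an engineer would, in place of code of your own. Each camera call takes 0.05 s, during which the arm holds its last target.

## Working session

There is one attempt and no reset: what is moved stays moved. The work goes in short steps, Python scripts to look and compute and a tool call to move; the robot and the scene stay as the last step left them, time stands still between calls to the robot, and variables do not carry over. Pictures are saved under pics/ and viewed, and the job is handed in when it is done.

Besides the shell and the picture viewer there is one more tool, called after "Call:" in YAML: its name, and indented under it one key for each argument. send_rows: Moves the arm, as the interface text tells. Its arguments: {"type":"object","properties":{"moves":{"type":"array","items":{"type":"array","items":{"type":"number"}}},"jaw":{"type":"number"},"force":{"type":"number"}},"required":["moves"]}

```bash
mkdir -p pics; ls; python3 - <<'E'
from plant import env
import cv2,numpy as np
o=env.get_obs();print(o)
for c in("scene","top"):
    p,d=env.grab_frame(c);cv2.imwrite(f"pics/{c}0.png",p[:,:,::-1])
    for t in("clip_grip","pinch","tweezer_grip"):
        print(c,t,[(np.round(r["location"],4),round(r["conf"],2)) for r in env.spot_point(c,t)][:3])
print(env.get_obs()["clock"])
E
```

```text
pics
{'clock': 0.0, 'q': array([-1.28172144e+00,  9.18915447e-02,  1.23191422e+00,  3.26799435e-06,
        1.81982174e+00, -5.67036493e-02]), 'joint_velocities': array([-1.08903275e-03,  7.87585543e-05,  6.04082764e-04, -1.86809875e-04,
       -4.59749339e-04,  1.21762811e-03]), 'joint_torque': array([ 1.21136522e-04, -4.58731270e+01, -4.18026352e+01, -1.97131442e-05,
        1.14510732e-02, -3.62303425e-06]), 'tool_pos': array([ 0.20337029, -0.56454204,  0.40351496]), 'eef_rot': array([[-9.40811632e-01, -5.77030418e-04,  3.38929402e-01],
       [-3.38929872e-01,  1.95132429e-03, -9.40809616e-01],
       [-1.18485409e-04, -9.99997930e-01, -2.03140144e-03]]), 'ft_force': array([0.15730517, 0.26940102, 0.29036604]), 'wrist_torque': array([-0.03129216,  0.02078097, -0.01041748]), 'width': 1.0018900595838525}
scene clip_grip [(array([ 0.4893, -0.2013,  0.2456]), 0.73)]
scene pinch [(array([ 0.4666, -0.0703,  0.2148]), 0.61)]
scene tweezer_grip [(array([0.4279, 0.1355, 0.2411]), 0.93)]
top clip_grip [(array([ 0.4867, -0.2007,  0.243 ]), 0.59)]
top pinch [(array([ 0.4665, -0.076 ,  0.2151]), 0.65)]
top tweezer_grip [(array([0.4284, 0.1353, 0.2451]), 0.92)]
0.4
```

View pics/scene0.png

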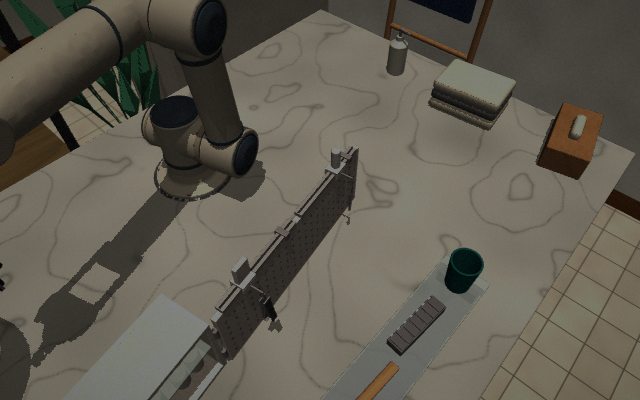

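View pics/top0.png

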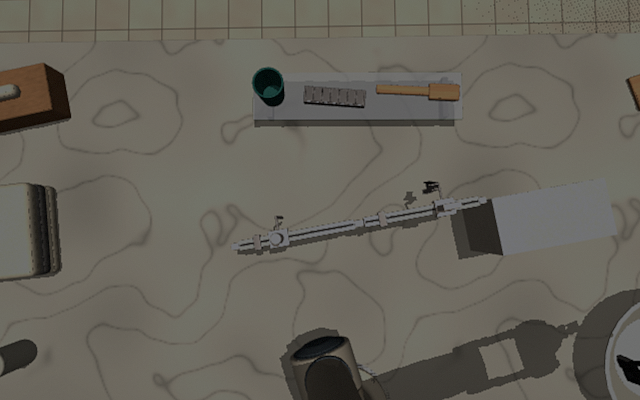

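The scene shows the clipper hanger's fin at (239,270), its steel clip at (283,230), and the tweezers' knob at (336,158). In the top view these are at (446,208), (383,218) and (279,238). The network's positions agree with this. The track runs along about (-0.176, 0.984). I'll lift and move above the fin, turning about +1.40 rad.

Call:
send_rows:
  moves:
    - [0,0,0.05,0]
    - [0.01,0.01,0.04,0.1]
    - [0.03,0.035,0,0.14]
    - [0.03,0.035,0,0.14]
    - [0.03,0.038,0,0.14]
  jaw: 1

```text
clock: 0.9
tool_pos: [0.304, -0.4455, 0.4949]
eef_rot: [[-0.645, 0.0, 0.765], [-0.765, -0.001, -0.645], [0.0, -1.0, 0.001]]
ft_force: [1.2, 0.7, -0.1]
width: 1.003
```

Call:
send_rows:
  moves:
    - [0.03,0.038,0,0.14]
    - [0.03,0.038,0,0.14]
    - [0.03,0.038,0,0.14]
    - [0.03,0.038,0,0.14]
    - [0.03,0.038,0,0.14]

```text
clock: 1.4
tool_pos: [0.4541, -0.2547, 0.495]
eef_rot: [[0.001, 0.001, 1.0], [-1.0, -0.0, 0.001], [0.0, -1.0, 0.001]]
ft_force: [0.4, -0.0, 1.1]
width: 0.998
```

```bash
cat > h.py <<'E'
from plant import env
import cv2,numpy as np
np.set_printoptions(suppress=True,precision=4)
def st():
    o=env.get_obs();R=o["eef_rot"];z=R[:,2]
    print("t",o["clock"],"tcp",o["tool_pos"],"zdeg",np.degrees(np.arctan2(z[1],z[0])),"F",o["ft_force"],"T",o["wrist_torque"],"w",o["width"]);return o
def look(c,name,ts=("clip_grip","pinch","tweezer_grip")):
    p,d=env.grab_frame(c);cv2.imwrite(f"pics/{name}.png",p[:,:,::-1]);np.save(f"pics/{name}.npy",d)
    m=env.camera_model(c)
    for t in ts: print(c,t,[(np.round(r["location"],4),round(r["conf"],2)) for r in env.spot_point(c,t)][:2])
    return p,d,m
E
python3 - <<'E'
from h import *
st()
E
```

```text
t 1.4 tcp [ 0.4541 -0.2547  0.495 ] zdeg 0.03446124914436753 F [ 0.3679 -0.0079  1.0871] T [-0.0466 -0.0264 -0.0052] w 0.9984741682923617
```

Call:
send_rows:
  moves:
    - [0.02,0.03,0,0.1]
    - [0.014,0.024,0,0.076]
    - [0,0,0,0]
  jaw: 0.2

```text
clock: 1.7
tool_pos: [0.4887, -0.1998, 0.4946]
eef_rot: [[0.176, 0.0, 0.984], [-0.984, 0.001, 0.176], [-0.001, -1.0, 0.001]]
ft_force: [-0.1, -1.1, 0.4]
width: 0.6
```

```bash
python3 - <<'E'
from h import *
st(); look("wrist","w1"); look("top","t1"); st()
E
```

```text
t 1.7 tcp [ 0.4887 -0.1998  0.4946] zdeg 10.165225907480457 F [-0.0899 -1.0965  0.3867] T [-0.015 -0.022  0.009] w 0.5996022573611327
wrist clip_grip [(array([ 0.4876, -0.206 ,  0.2452]), 0.64)]
wrist pinch [(array([ 0.466 , -0.0753,  0.2209]), 0.92)]
wrist tweezer_grip []
top clip_grip []
top pinch [(array([ 0.4662, -0.0756,  0.2173]), 0.9)]
top tweezer_grip [(array([0.4274, 0.1356, 0.2429]), 0.87)]
t 2.1 tcp [ 0.4869 -0.2033  0.4947] zdeg 9.689296331162195 F [-0.2619  0.3592  0.0507] T [-0.0122  0.0529  0.0291] w 0.5999590779402586
```

View pics/w1.png

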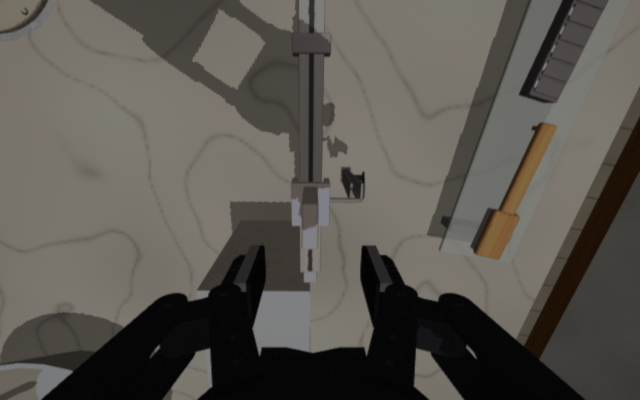

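The wrist view shows the fin's top at about (311,195), between and ahead of the fingers, with the steel clip at (311,44) and the clipper at (352,183). I'll use depth to get the exact track line and fin.

```bash
cat >> h.py <<'E'
def cloud(d,m):
    v,u=np.mgrid[0:400,0:640];K=m["mtx"];R,_=cv2.Rodrigues(np.array(m["rvec"],float));t=np.array(m["tvec"]).reshape(3)
    c=np.stack([(u-K[0,2])/K[0,0]*d,(v-K[1,2])/K[1,1]*d,d],-1)
    w=(c-t)@R; w[d<=0]=np.nan; return w
def geom(w):
    near=(abs(w[...,0]-0.47)<.09)&(w[...,1]>-.3)&(w[...,1]<.05)
    fin=w[near&(w[...,2]>.264)&(w[...,2]<.276)]
    tr=w[near&(w[...,2]>.203)&(w[...,2]<.2165)&(w[...,1]>-.17)]
    for n,a in(("fin",fin),("track",tr)):
        if len(a)<8: print(n,len(a));continue
        q=a.mean(0);s=np.linalg.svd((a-q)[:,:2],full_matrices=False)[2][0];s=s*np.sign(s[1])
        n2=np.array([s[1],-s[0]]);l=(a-q)[:,:2]@s;c=(a-q)[:,:2]@n2
        mid=q[:2]+s*(l.max()+l.min())/2+n2*(c.max()+c.min())/2
        print(n,len(a),"mean",q,"mid",mid,"dir",s,"deg",np.degrees(np.arctan2(-s[0],s[1])),"len",np.ptp(l),"wid",np.ptp(c))
E
python3 - <<'E'
from h import *
o=st();p,d,m=look("wrist","w2",());w=cloud(d,m);geom(w)
p,d,m=look("top","t2",());geom(cloud(d,m))
st()
E
```

```text
t 2.1 tcp [ 0.4869 -0.2033  0.4947] zdeg 9.689296331162195 F [-0.2619  0.3592  0.0507] T [-0.0122  0.0529  0.0291] w 0.5999590779402586
fin 791 mean [ 0.4873 -0.2032  0.2695] mid [ 0.4874 -0.2043] dir [-0.1817  0.9834] deg 10.467703039230999 len 0.03570549133785139 wid 0.011870910929068059
track 4099 mean [ 0.4706 -0.1056  0.2126] mid [ 0.4717 -0.1117] dir [-0.1721  0.9851] deg 9.911367726100044 len 0.1210675328977826 wid 0.029805419892465827
fin 119 mean [ 0.4868 -0.2038  0.2693] mid [ 0.4869 -0.2042] dir [-0.1801  0.9837] deg 10.373729360585163 len 0.035222131437619736 wid 0.011589243503215232
track 992 mean [ 0.4626 -0.0626  0.2115] mid [ 0.4622 -0.0599] dir [-0.1706  0.9853] deg 9.823432031255894 len 0.22422993149891454 wid 0.02980997583870606
t 2.2 tcp [ 0.487  -0.2031  0.4947] zdeg 9.716255274827969 F [-0.8828  0.8514 -0.7401] T [-0.025  -0.0013 -0.0085] w 0.6021720933385813
```

Call:
send_rows:
  moves:
    - [0,-0.001,-0.04,0.005]
    - [0,0,-0.03,0]
    - [0,0,-0.015,0]
    - [0,0,-0.005,0]
    - [0,0,0,0]
  force: 30

```text
clock: 2.7
tool_pos: [0.4873, -0.2037, 0.4043]
eef_rot: [[0.175, -0.001, 0.985], [-0.985, 0.0, 0.175], [-0.001, -1.0, -0.001]]
ft_force: [0.2, -0.1, 0.6]
width: 0.599
```

Call:
send_rows:
  moves:
    - [0,0,0,0]
    - [0,0,0,0]
    - [0,0,0,0]
    - [0,0,0,0]
    - [0,0,0,0]
  jaw: -1

```text
clock: 3.2
tool_pos: [0.4873, -0.2036, 0.4061]
eef_rot: [[0.175, 0.002, 0.985], [-0.985, -0.001, 0.175], [0.002, -1.0, 0.002]]
ft_force: [-1.4, 1.8, 5.5]
width: 0.138
```

```bash
python3 - <<'E'
from h import *
st();look("wrist","w3",());look("scene","s3",());st()
E
```

```text
t 3.2 tcp [ 0.4873 -0.2036  0.4061] zdeg 10.061147272756346 F [-1.3674  1.82    5.4527] T [-0.0574  0.2729 -0.2132] w 0.13753079070802057
t 3.3 tcp [ 0.4873 -0.2035  0.4061] zdeg 10.061825496444232 F [-1.3081 -0.4397  5.4328] T [-0.0572  0.2797 -0.2142] w 0.13755146687653372
```

View pics/w3.png

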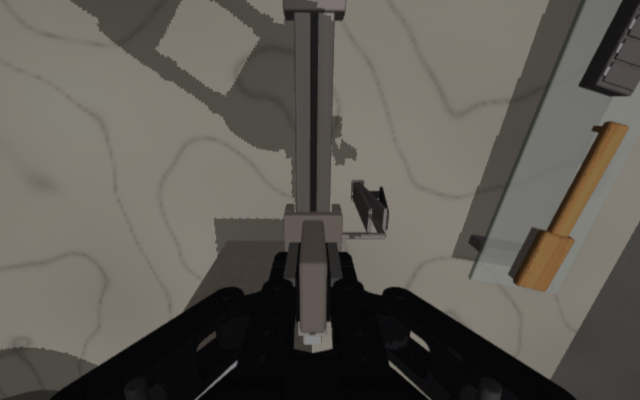

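The fin is held between the pads at (313,265), with small forces. Next I slide it towards the clip.

Call:
send_rows:
  moves:
    - [-0.0017,0.0098,0,0]
    - [-0.0017,0.0098,0,0]
    - [-0.0017,0.0098,0,0]
    - [-0.0018,0.0099,0,0]
    - [-0.0018,0.0099,0,0]

```text
clock: 3.8
tool_pos: [0.4786, -0.1542, 0.4061]
eef_rot: [[0.174, 0.003, 0.985], [-0.985, -0.002, 0.174], [0.002, -1.0, 0.002]]
ft_force: [2.1, -0.9, 5.4]
width: 0.134
```

Call:
send_rows:
  moves:
    - [-0.0017,0.0098,0,0]
    - [-0.0017,0.0098,0,0]
    - [-0.0017,0.0098,0,0]
    - [-0.0009,0.0049,0,0]
    - [0,0,0,0]

```text
clock: 4.3
tool_pos: [0.4726, -0.1194, 0.4061]
eef_rot: [[0.176, 0.003, 0.984], [-0.984, -0.0, 0.176], [0.001, -1.0, 0.003]]
ft_force: [0.2, 1.6, 6.2]
width: 0.135
```

```bash
python3 - <<'E'
from h import *
st();p,d,m=look("wrist","w4",("pinch",));geom(cloud(d,m));st()
E
```

```text
t 4.3 tcp [ 0.4726 -0.1194  0.4061] zdeg 10.128275064543349 F [0.1616 1.6197 6.1961] T [ 0.1879  0.1207 -0.295 ] w 0.13533630549069925
wrist pinch [(array([ 0.4687, -0.0779,  0.2225]), 0.89)]
fin 3089 mean [ 0.4723 -0.1166  0.2698] mid [ 0.473  -0.1203] dir [-0.175   0.9846] deg 10.077510941216708 len 0.03638698990505953 wid 0.05499295210198449
track 7222 mean [ 0.4626 -0.0508  0.2122] mid [ 0.4732 -0.0571] dir [-0.2429  0.97  ] deg 14.059549065903212 len 0.13362986086998097 wid 0.06215538135998232
t 4.4 tcp [ 0.4727 -0.1196  0.4061] zdeg 10.117640468579383 F [-0.1015  1.198   6.7981] T [ 0.1514  0.0977 -0.2783] w 0.1358115476022263
```

View pics/w4.png

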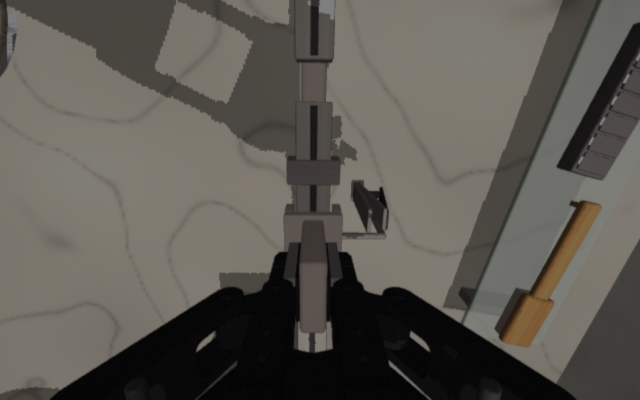

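The hanger is following: the saddle's edge is at row 210 and the clip is at (313,170). About 18 mm remain, so I'll go slower and watch the force.

Call:
send_rows:
  moves:
    - [-0.0009,0.0049,0,0]
    - [-0.0007,0.0039,0,0]
    - [-0.0005,0.003,0,0]
    - [0,0,0,0]

```text
clock: 4.8
tool_pos: [0.4707, -0.108, 0.4061]
eef_rot: [[0.175, 0.003, 0.985], [-0.985, -0.001, 0.175], [0.001, -1.0, 0.003]]
ft_force: [1.0, 1.6, 7.0]
width: 0.14
```

Call:
send_rows:
  moves:
    - [-0.0003,0.0015,0,0]
    - [-0.0003,0.0015,0,0]
    - [0,0,0,0]

```text
clock: 5.1
tool_pos: [0.4701, -0.1053, 0.4061]
eef_rot: [[0.175, 0.003, 0.985], [-0.985, -0.001, 0.175], [0.002, -1.0, 0.003]]
ft_force: [2.4, 0.1, 6.7]
width: 0.137
```

Call:
send_rows:
  moves:
    - [-0.0002,0.001,0,0]
    - [-0.0002,0.001,0,0]
    - [0,0,0,0]

```text
clock: 5.4
tool_pos: [0.4698, -0.1033, 0.4061]
eef_rot: [[0.175, 0.003, 0.985], [-0.985, -0.001, 0.175], [0.002, -1.0, 0.003]]
ft_force: [0.5, -0.7, 6.6]
width: 0.133
```

Call:
send_rows:
  moves:
    - [-0.0002,0.001,0,0]
    - [-0.0002,0.001,0,0]
    - [0,0,0,0]

```text
clock: 5.7
tool_pos: [0.4695, -0.1023, 0.4061]
eef_rot: [[0.173, 0.004, 0.985], [-0.985, -0.004, 0.173], [0.005, -1.0, 0.004]]
ft_force: [3.5, -6.8, 5.5]
width: 0.135
```

Call:
send_rows:
  moves:
    - [-0.0002,0.001,0,0]
    - [0,0,0,0]

```text
clock: 5.9
tool_pos: [0.4694, -0.102, 0.4061]
eef_rot: [[0.172, 0.005, 0.985], [-0.985, -0.006, 0.172], [0.007, -1.0, 0.004]]
ft_force: [4.9, -10.7, 3.9]
width: 0.135
```

Call:
send_rows:
  moves:
    - [-0.0002,0.001,0,0]
    - [0,0,0,0]

```text
clock: 6.1
tool_pos: [0.4693, -0.1016, 0.4061]
eef_rot: [[0.171, 0.005, 0.985], [-0.985, -0.008, 0.171], [0.008, -1.0, 0.004]]
ft_force: [6.3, -15.0, 3.6]
width: 0.132
```

Resistance has built up to −15 N. I'll check in the picture that this is the clip before going on.

Call:
send_rows:
  moves:
    - [-0.0002,0.001,0,0]
    - [-0.0002,0.001,0,0]
    - [0,0,0,0]

```text
clock: 6.4
tool_pos: [0.4691, -0.1009, 0.4061]
eef_rot: [[0.169, 0.007, 0.986], [-0.986, -0.011, 0.169], [0.012, -1.0, 0.005]]
ft_force: [9.2, -23.0, 3.7]
width: 0.138
```

```bash
python3 - <<'E'
from h import *
st();p,d,m=look("wrist","w5",("pinch","clip_grip"));w=cloud(d,m)
# profile along track column
for r in range(150,340,6): print(r,w[r,313],end=' | ')
st()
E
```

```text
t 6.4 tcp [ 0.4691 -0.1009  0.4061] zdeg 9.735340796845735 F [  9.2434 -23.0398   3.7166] T [-3.0601 -0.8939 -0.0567] w 0.13823080738889051
wrist pinch [(array([ 0.4663, -0.0765,  0.2213]), 0.71)]
wrist clip_grip [(array([ 0.4687, -0.1032,  0.2438]), 0.97)]
150 [ 0.4613 -0.0491  0.2115] | 156 [ 0.4618 -0.0524  0.2117] | 162 [ 0.4624 -0.0557  0.2117] | 168 [ 0.4629 -0.0588  0.213 ] | 174 [ 0.4635 -0.0623  0.2126] | 180 [ 0.4642 -0.066   0.2119] | 186 [ 0.4648 -0.0695  0.212 ] | 192 [ 0.4652 -0.0718  0.216 ] | 198 [ 0.4658 -0.0754  0.2159] | 204 [ 0.4664 -0.0792  0.2154] | 210 [ 0.4669 -0.0823  0.2168] | 216 [ 0.4673 -0.0844  0.2208] | 222 [ 0.4676 -0.0865  0.2244] | 228 [ 0.4676 -0.0866  0.2323] | 234 [ 0.4676 -0.0867  0.2396] | 240 [ 0.4675 -0.0865  0.2467] | 246 [ 0.4674 -0.0865  0.2529] | 252 [ 0.4674 -0.0862  0.2592] | 258 [ 0.4674 -0.0864  0.2641] | 264 [ 0.4673 -0.0864  0.269 ] | 270 [ 0.4677 -0.0884  0.2702] | 276 [ 0.4682 -0.0916  0.2696] | 282 [ 0.4685 -0.0932  0.2715] | 288 [ 0.4692 -0.0975  0.2694] | 294 [ 0.4697 -0.1002  0.2698] | 300 [ 0.4703 -0.1034  0.2695] | 306 [ 0.4708 -0.1066  0.2693] | 312 [ 0.4712 -0.1089  0.2703] | 318 [ 0.4717 -0.1121  0.2702] | 324 [ 0.4723 -0.1156  0.2699] | 330 [ 0.473  -0.1195  0.2691] | 336 [ 0.483  -0.1757  0.2128] | t 6.55 tcp [ 0.4691 -0.101   0.4061] zdeg 9.733926678217246 F [  8.2523 -23.1071   2.9521] T [-3.0139 -0.9049 -0.0401] w 0.13911872036883632
```

View pics/w5.png

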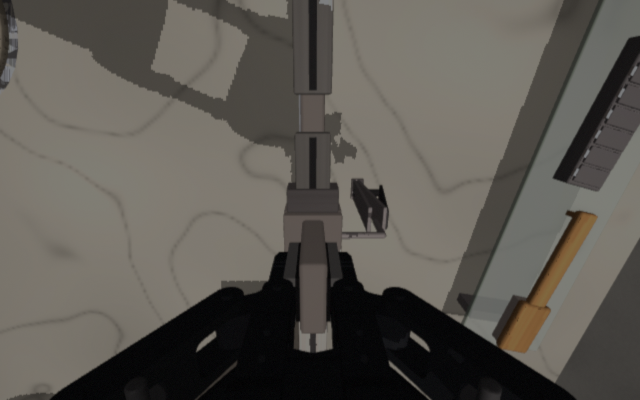

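The saddle is against the clip at row 210. The fin's front face is at y = −0.0864 and the reaction is 23 N, so the hanger is bound. Backing off now: 30 mm plus about 5 mm of arm give.

Call:
send_rows:
  moves:
    - [0.0012,-0.007,0,0]
    - [0.0012,-0.007,0,0]
    - [0.0013,-0.007,0,0]
    - [0.0012,-0.007,0,0]
    - [0.0012,-0.0068,0,0]

```text
clock: 7.05
tool_pos: [0.4747, -0.1321, 0.4061]
eef_rot: [[0.175, 0.003, 0.985], [-0.985, -0.0, 0.175], [0.001, -1.0, 0.003]]
ft_force: [1.5, 2.7, 5.9]
width: 0.139
```

Call:
send_rows:
  moves:
    - [0,0,0,0]
    - [0,0,0,0]

```text
clock: 7.25
tool_pos: [0.4748, -0.1325, 0.4061]
eef_rot: [[0.174, 0.004, 0.985], [-0.985, -0.002, 0.174], [0.002, -1.0, 0.003]]
ft_force: [3.2, -1.4, 4.8]
width: 0.132
```

```bash
python3 - <<'E'
from h import *
st();p,d,m=look("wrist","w6",("clip_grip",));w=cloud(d,m)
for r in range(222,265,6): print(r,w[r,313],end=' | ')
st()
E
```

```text
t 7.25 tcp [ 0.4748 -0.1325  0.4061] zdeg 10.04690458981131 F [ 3.2104 -1.4006  4.8112] T [-0.3495 -0.182  -0.2991] w 0.13193121315149894
wrist clip_grip [(array([ 0.4784, -0.1329,  0.2465]), 0.71)]
222 [ 0.4726 -0.1163  0.2244] | 228 [ 0.4725 -0.1161  0.2332] | 234 [ 0.4725 -0.1161  0.2408] | 240 [ 0.4724 -0.1155  0.2488] | 246 [ 0.4724 -0.1158  0.2545] | 252 [ 0.4724 -0.1162  0.2594] | 258 [ 0.4724 -0.1159  0.2653] | 264 [ 0.4725 -0.117   0.2683] | t 7.35 tcp [ 0.4748 -0.1324  0.4061] zdeg 10.05148544485702 F [ 2.4543 -0.9873  5.7178] T [-0.3137 -0.1273 -0.3135] w 0.13484273286904863
```

It has backed off 30.2 mm. Now I open the jaws and rise straight up.

Call:
send_rows:
  moves:
    - [0,0,0,0]
    - [0,0,0,0]
    - [0,0,0,0]
    - [0,0,0,0]
  jaw: 0.2

```text
clock: 7.75
tool_pos: [0.4745, -0.1319, 0.4042]
eef_rot: [[0.175, -0.001, 0.985], [-0.985, 0.0, 0.175], [-0.001, -1.0, -0.001]]
ft_force: [0.1, -0.8, -0.4]
width: 0.6
```

Call:
send_rows:
  moves:
    - [0,0,0.01,0]
    - [0,0,0.03,0]
    - [0,0,0.04,0]
    - [0,0,0.04,0]
    - [0,0,0,0]

```text
clock: 8.25
tool_pos: [0.4732, -0.1315, 0.5322]
eef_rot: [[0.175, 0.01, 0.984], [-0.985, -0.004, 0.175], [0.005, -1.0, 0.009]]
ft_force: [-0.4, 0.1, 0.4]
width: 0.6
```

```bash
python3 - <<'E'
from h import *
st();p,d,m=look("wrist","w7",("clip_grip","pinch"));geom(cloud(d,m))
look("scene","s7");st()
E
```

```text
t 8.25 tcp [ 0.4732 -0.1315  0.5322] zdeg 10.094016265440523 F [-0.4214  0.1211  0.363 ] T [ 0.0181 -0.0028 -0.0412] w 0.6004540164434239
wrist clip_grip [(array([ 0.4758, -0.1339,  0.2465]), 0.95)]
wrist pinch [(array([ 0.4654, -0.0772,  0.2211]), 0.78)]
fin 571 mean [ 0.4747 -0.1327  0.2665] mid [ 0.4751 -0.1334] dir [-0.164   0.9865] deg 9.437921632558488 len 0.035760504442010774 wid 0.011709062018804868
track 3722 mean [ 0.4608 -0.0501  0.2101] mid [ 0.4775 -0.0687] dir [-0.1807  0.9835] deg 10.411458914664816 len 0.2033672962859839 wid 0.0625221796904265
scene clip_grip [(array([ 0.4732, -0.1289,  0.2455]), 0.91)]
scene pinch []
scene tweezer_grip [(array([0.428 , 0.1348, 0.2468]), 0.59)]
t 8.6 tcp [ 0.4747 -0.1321  0.5232] zdeg 10.085899318031585 F [ 0.0336  0.0233 -0.4731] T [0.0227 0.0134 0.0103] w 0.6046047734837002
```

View pics/w7.png

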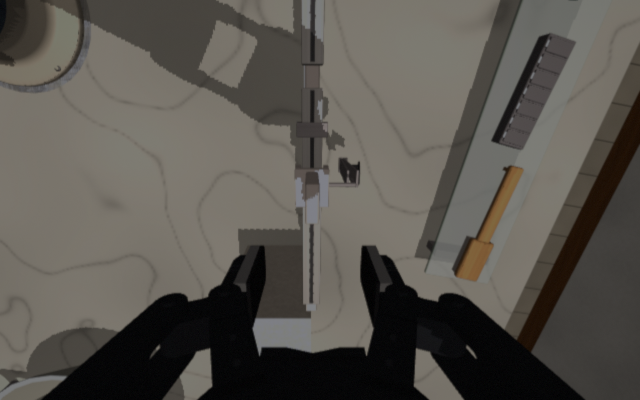

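View pics/s7.png

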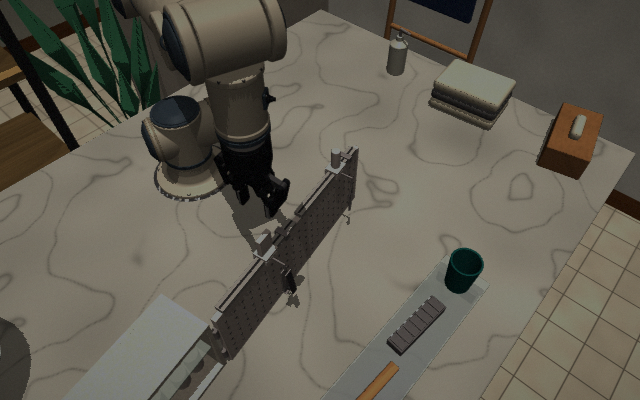

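The pictures show the hanger free. The fin is at (312,190) in the wrist view, with a gap to the clip at (313,130), and the gripper is well clear above. In the scene view the knob is still at (336,158).

```bash
python3 - <<'E'
from h import *
env.close_job()
E
```

```text
the job is handed in; nothing more can be done
```

The nail-clipper hanger was slid to the steel clip until it bound, backed off 3 cm and released, and the job is handed in. It took about 8.6 s of the 32 s.

- **Binding:** I slid the hanger about 102 mm. It stopped against the clip, and the force along the track rose steadily to about 23 N. The fin centre measured about 28 mm short of the clip, where 27 mm was expected.
- **Backing off:** The fin's front face moved back 30.2 mm, and the force dropped to 1–3 N, so it runs free there.
- **After release:** With the gripper about 12 cm above, depth put the fin centre at y ≈ −0.133, where it had been just before release. That picture was taken while the arm was still settling after the lift. The scene camera's network gave y = −0.129, which is within its error.
- **Tweezers' hanger:** It read (0.428, 0.135) both before and after, so it was not moved.

The scene camera's network did not report the steel clip in the final picture, but the wrist camera did.

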